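# Seat a board carrier and lock the two-stage clamp lever

### The arm

A 6-joint arm with a two-finger parallel gripper is mounted at the origin on the work surface. World frame = base frame: x ahead of the robot, y to its left, z up, the work surface at z = 0. Lengths are in m, angles in rad, forces in N, time in s.
With the tool pointing down it reaches from about 0.35 to 0.85 m from the base axis. Payload 8.1 kg.
Tool frame: the origin (TCP) lies at the centre of the arm's flange, where the gripper is bolted on; the fingertips stand 186 mm ahead of it and the grasp point (between the pads) lies 167 mm ahead of it (robot.nose_length is the distance from the TCP to the fingertips, in m); z points along the fingers, x is the direction in which the jaws open and shut, and the axes are right-handed (so a half turn about z gives the same grasp; the last joint's range is limited). The gripper opens to 93 mm and grips with 3 to 60 N. Pads are 15 mm wide; open, the fingers measure 128 mm over their backs; the gripper's body (75 mm by 188 mm) begins 65 mm behind the grasp point.
Start: joints at [1.066, 0.13, 1.488, -0, 1.523, -0.085], TCP at [0.245, 0.548, 0.405] pointing down, gripper open.
Joint ranges: [-2.96, 2.96], [-0.89, 2.26], [0.02, 2.5], [-1.34, 4.48], [0, 2.73], [-2.66, 2.66]. Speed limits (rad/s): [2.39, 2.39, 2.79, 3.14, 3.14, 3.14].

### API

Orientations are given as a rotation vector (axis times angle).
In Python, from plant import robot gives the robot as it stands.
- The arm moves only by the tool arm_command, never from a script. Its argument "motion" is a list of rows, each an object with "slide": the shift along the tool's x, y, z each as a share of 0.4 m, from -1 to 1, a list of three; "turn": the turn, a rotation vector about the tool's x, y, z each as a share of 0.5 rad, from -1 to 1, a list of three. A call has exactly 5 rows; each row shifts and turns the commanded pose from where the row before left it, along the tool's axes as they then stand; what a row does not reach is not made up. A row lasts 1/12 s, in which the tool goes at most 41.7 mm and 7.16 degrees, less where a joint would pass 70% of its speed; a pose out of reach is approached as far as the arm can. A call with a number of a shift or a turn outside -1 to 1 is refused whole. A call with a gripper value outside its range is refused whole. "gripper" is the opening in per cent of the stroke, from 0 (shut) to 100 (fully open), set as the call begins (left out, the last holds). The fingers move at their own pace and stop on an object; "grip_force" is the grip in N (left out, the last holds). Time passes only in rows, so rows that do not move let the fingers close, or fill a call up. It gives the time, the measured TCP pose, the force and the opening at its end, in the units of the state.
- robot.read_state(): the state, without advancing time (a new reading comes with each control period).
- robot.read_camera(name): name is "side" or "top"; returns a dict with "pixels" (384x512x3 uint8, blue, green, red), "intrinsics" (3x3 intrinsics, pixels), "T" (4x4, takes a point from camera to world coordinates). Camera axes: x right, y down, z forward; pixel columns grow to the right and rows downward; lengths in m; the calibration is good to about 2 mm. A picture is of the moment at which its call begins. There is no depth.
- robot.close_job(): hands the job in, once; it reports no verdict.
The state is a dict: "t": time; "q": joint angles; "dq": joint speeds; "joint_torque": joint torques, N m; "tool_pos": TCP position; "orientation": TCP orientation; "force": force on the tool from outside, world axes, zero at the start; "wrist_torque": the same for the moment, N m; "opening": finger opening in m.
Only numpy, scipy, OpenCV 4.12 (cv2) and the standard library are available. Lean on these libraries where they do the work, as an engineer would, in place of code of your own. Each camera call takes 0.05 s, during which the arm holds its last target.

### The job

With the fingertips, push the carrier with the green circuit board along its channel until it sits fully home against the fence, then push the red clamp lever past its first detent (yellow mark) all the way to its second stop (green mark), so that the board is locked for inspection. Do not lift anything, leave everything else where it is, and finish clear of the fixture.

Things in the scene. Friction and masses are not known exactly. Their poses are not given: they have to be found in the camera images.
- fixture: Board-clamping fixture, bolted down; place and yaw (to 32 degrees) vary. Origin: at table height under the channel's middle line; x away from the robot to the fence, y left (lever side), z up. Aluminium plate 12 mm thick, x -110..110, y -73..127 mm. The channel runs along x between rails 8 mm tall (x -30..90, inner faces y = +-46), ending at a dark fence 30 mm above the table.
- carrier: Loose black carrier, GREEN circuit board: 100 (x) x 90 (y) x 10 mm, with a rib 4 mm high along its far edge; 0.1 to 0.2 kg. Flat on the plate in the channel, 1 mm play each side, 20 to 45 mm short of the fence; slides along x at under 3 N. Origin: centre of its underside; axes as the fixture's. Fully home its origin is at x = +40 mm in the fixture's frame.
- carrier_edge (a point): middle of the carrier's near edge face (towards the robot), at half its 10 mm thickness, 17 mm above the table; the place to push
- fence (a point): middle of the fence's face, in the fixture's frame at (+90, 0, +17) mm; axes as the fixture's
- bar (a point): middle of the underside of the blue clamp bar (6 x 130 x 8 mm) across the channel, at x = +80 mm in the fixture's frame. Geared to the lever: 35 mm above the table up to the first detent, then sinking to 23 mm at the second stop, where it drops in front of the carrier's rib if the carrier is fully home
- lever_face (a point): centre of the near face (to the robot) of the red lever's paddle, 56 mm above the table, y = +95 mm in the fixture's frame; slides along fixture x: -37 mm released (white mark; starts -37..-27), -17 first detent (yellow), +13 second, hard stop (green). Light (about 2 N) to the detent, then stiff (9 to 11 N) to the stop; stays where it is left. Axes as the fixture's.
- second_stop (a point): where lever_face comes to lie when the lever is at its second stop: (+13, +95, +56) mm in the fixture's frame. The paddle is 14 (along travel) x 24 (across) x 30 mm tall, 44 to 74 mm above the table, on a thin stem; the grey gate under it (fixture x -55..55, y 73..117 mm) is 34 mm high and carries the marks
- spare_carrier: second board carrier, same black frame (100 x 90 x 14 mm) with a BLUE board, lying on the table well to the left; not part of the job; origin at the centre of its underside. A bystander: leave it where it is.
- jar: small closed jar, diameter 36, 50 mm tall, standing to the left of the fixture, some 45 to 60 mm (jar centre) beyond the lever gate's outer side; origin under its centre. A bystander: leave it where it is.
- loupe: black eye loupe, diameter 42, 38 mm tall, standing to the right of the fixture; origin under its centre. A bystander: leave it where it is.
- driver: yellow-handled screwdriver, 160 mm long, lying to the right of the fixture; handle to its -x. A bystander: leave it where it is.
- brush: small brush, 150 mm long, lying behind the fixture's fence. A bystander: leave it where it is.
- vial: orange vial, diameter 23, 36 mm tall, standing loose on the fixture's base plate behind the far end of the lever gate, at about x = +88, y = +98 mm in the fixture's frame; easily knocked; origin under its centre. A bystander: leave it where it is.
- parts_bin: blue open divided bin, 140 x 110 x 50 mm, on the table well to the right. A bystander: leave it where it is.
- dispenser: white bottle with a red cap, diameter 56, 130 mm tall, on the table well to the left, beyond the jar. A bystander: leave it where it is.
Mind the look-alikes: they are no part of the job. Leave any orange look-alike of the carrier alone.

How it is judged:
On the way, in this order (a step that is already met when the one before it is completed fails the run):
1. the carrier is fully home against the fence (x of carrier in the frame of fixture above 0.0375 m and x of lever_face in the frame of fixture below -0.008 m), for 0.2 s.
2. the lever is at its second stop (x of lever_face in the frame of fixture above 0.01 m), for 0.2 s.
At the end, for the whole second after the job is handed in: The carrier lies flat in the channel, at rest, within 2.5 mm of fully home against the fence, and the lever stands within 3 mm of its second stop (x of carrier in the frame of fixture above 0.0375 m and z of carrier in the frame of fixture below 0.015 m and x of lever_face in the frame of fixture above 0.01 m and linear speed of carrier below 0.01 m/s); the robot touches nothing.
It fails at once if the carrier is lifted or tipped out of the channel (z of carrier in the frame of fixture above 0.018 m or angle between carrier's own z axis and vertical above 0.12 rad).
It fails at once if a bystander is displaced by more than 20 mm (distance of any of spare_carrier, jar, loupe, driver, brush, vial, parts_bin, dispenser from where it was at the start of the episode above 0.02 m).
It also fails if it takes over 42 s, if anything falls off the work surface, if the arm or the gripper's body presses on something with over 40 N, if the wrist force passes 120 N, or if a joint passes its speed limit or range.

## Working session

There is one attempt and no reset: what is moved stays moved. The work goes in short steps, Python scripts to look and compute and a tool call to move; the robot and the scene stay as the last step left them, time stands still between calls to the robot, and variables do not carry over. Pictures are saved under pics/ and viewed, and the job is handed in when it is done.

Besides the shell and the picture viewer there is one more tool, called after "Emit:" as name(argument=value, ...), one argument or row to a line, values as JSON. arm_command: Moves the arm, as the interface text tells. Shift numbers are shares of 0.4 m and turn numbers shares of 0.5 rad, none past 1 either way. Its arguments: {"type":"object","properties":{"motion":{"type":"array","items":{"type":"object","properties":{"slide":{"type":"array","items":{"type":"number"}},"turn":{"type":"array","items":{"type":"number"}}}}},"gripper":{"type":"number"},"grip_force":{"type":"number"}},"required":["motion"]}

```bash
ls; mkdir -p pics; python3 - <<'E'
from plant import robot
import cv2,numpy as np
print(robot.read_state())
for n in("side","top"):
    c=robot.read_camera(n);cv2.imwrite(f"pics/{n}0.png",c["pixels"]);np.savez(f"{n}0.npz",**c)
    print(n,c["intrinsics"],c["T"])
E
```

```text
pics
{'t': 0.0, 'q': array([ 1.06557656e+00,  1.31210319e-01,  1.48926359e+00, -4.92912837e-06,
        1.52300735e+00, -8.54246294e-02]), 'dq': array([ 0.00016085,  0.00024799, -0.00031529, -0.00102366, -0.00030482,
       -0.00083058]), 'joint_torque': array([-1.41508858e-04, -5.59850514e+01, -4.91757202e+01,  7.67656881e-02,
        3.59041651e-02, -1.57533818e-04]), 'tool_pos': array([0.24442973, 0.54771045, 0.40366638]), 'orientation': array([ 2.63479425e+00,  1.70934048e+00, -2.61306416e-03]), 'force': array([-0.19935889, -0.00998931, -0.57570456]), 'wrist_torque': array([ 0.00336644,  0.00903625, -0.02426914]), 'opening': 0.09255686703142846}
side [[436.8125936    0.         250.87279802]
 [  0.         436.8125936  191.81339276]
 [  0.           0.           1.        ]] [[-0.94182979 -0.20608279  0.26549298  0.19574217]
 [-0.33574499  0.61271092 -0.71544436  0.97455625]
 [-0.01522968 -0.76296475 -0.64626067  1.00731325]
 [ 0.          0.          0.          1.        ]]
top [[420.38198032   0.         253.04290985]
 [  0.         420.38198032 195.66002598]
 [  0.           0.           1.        ]] [[ 0.01457307 -0.98551477  0.16896229  0.32572647]
 [-0.99976508 -0.01165025  0.01827715 -0.06140043]
 [-0.01604395 -0.16918895 -0.98545304  1.5453365 ]
 [ 0.          0.          0.          1.        ]]
```

View pics/side0.png

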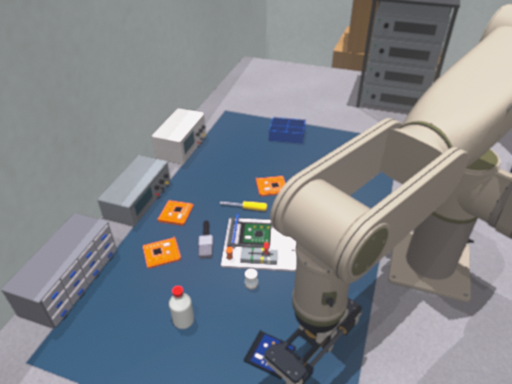

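View pics/top0.png

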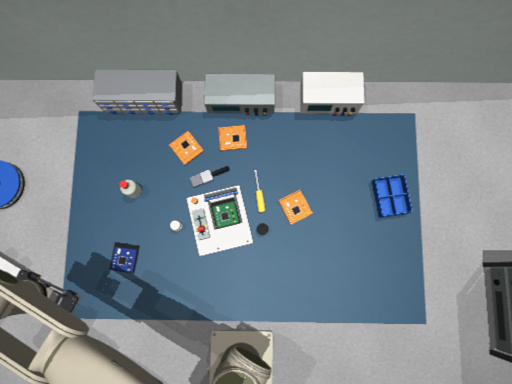

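The top view shows the green board in the white fixture at about (226,214). The look-alikes are the blue spare at (124,258) and the orange ones at (185,148), (232,137) and (296,207). I choose the green one. Other things in view are the red lever (201,229), vial (195,201), jar (176,226), loupe (262,229) and driver (260,195). I'll check the choice in a close crop.

```bash
python3 - <<'E'
import cv2,numpy as np
t=cv2.imread("pics/top0.png");s=cv2.imread("pics/side0.png")
a=cv2.resize(t[175:265,160:280],None,fx=6.5,fy=6.5,interpolation=cv2.INTER_CUBIC)
b=cv2.resize(s[195:300,205:310],None,fx=5.7,fy=5.7,interpolation=cv2.INTER_CUBIC)
cv2.imwrite("pics/tc.png",a);cv2.imwrite("pics/sc.png",b)
E
```

```text
(no output)
```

View pics/tc.png

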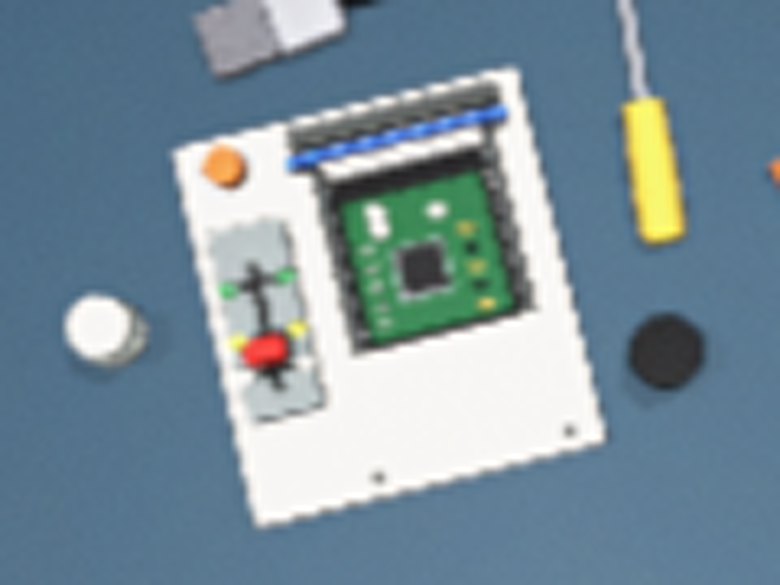

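View pics/sc.png

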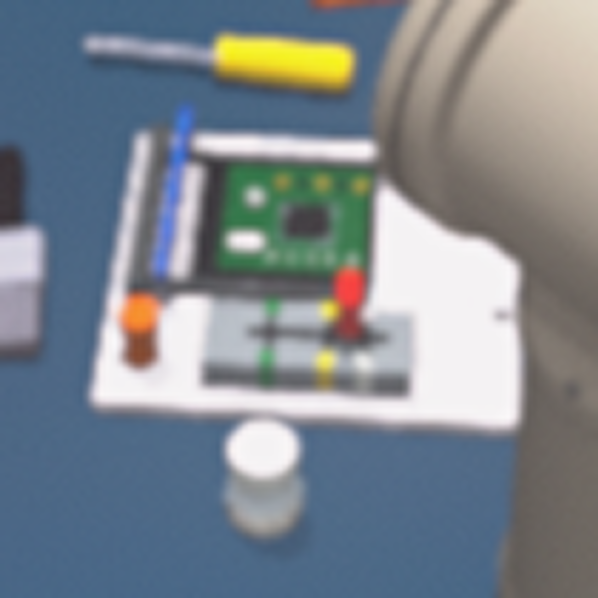

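The crops confirm it: a green board on a black carrier in the channel. There is a bare gap to the blue bar and fence, and the red paddle stands between the white and yellow marks. Next I measure the fixture pose from the plate.

```bash
cat > h.py <<'E'
import cv2,numpy as np
def ray(c,u,v,z):
    K,T=c["intrinsics"],c["T"]
    d=T[:3,:3]@np.linalg.inv(K)@np.array([u,v,1.]);o=T[:3,3]
    return o+d*(z-o[2])/d[2]
def proj(c,p):
    T=np.linalg.inv(c["T"]);q=c["intrinsics"]@(T[:3,:3]@p+T[:3,3]);return q[:2]/q[2]
E
cat > m.py <<'E'
from h import *
import sys
def fixture(c):
    im=c["pixels"].astype(int)
    # white plate -> top-hull, subpixel by upscaled threshold
    U=6
    big=cv2.resize(c["pixels"],None,fx=U,fy=U,interpolation=cv2.INTER_CUBIC)
    r=big[...,2]; m=((r>150)&(big.min(2)>140)).astype(np.uint8)*255
    m=cv2.morphologyEx(m,cv2.MORPH_OPEN,np.ones((9,9)))
    cs,_=cv2.findContours(m,cv2.RETR_EXTERNAL,cv2.CHAIN_APPROX_NONE)
    cs=[k for k in cs if cv2.pointPolygonTest(k,((215+.5)*U,(240+.5)*U),False)>=0]
    k=cv2.convexHull(max(cs,key=cv2.contourArea))[:,0,:]/U+0.5/U-0.5
    w=np.array([ray(c,u,v,0.012)[:2] for u,v in k]).astype(np.float32)
    rc=cv2.minAreaRect(w*1000); return rc,cv2.boxPoints(rc)
if __name__=="__main__":
    c=dict(np.load("top0.npz")); rc,bx=fixture(c); print(rc);print(bx)
E
python3 m.py; python3 - <<'E'
from h import *
for n in("top","side"):
    c=dict(np.load(n+"0.npz"));h=cv2.cvtColor(c["pixels"],cv2.COLOR_BGR2HSV)
    roi=np.zeros(h.shape[:2],np.uint8)
    if n=="top": roi[175:265,160:252]=1
    else: roi[195:300,215:290]=1
    for name,lo,hi in(("green",(45,90,40),(85,255,255)),("red",(0,170,80),(4,255,255)),("orange",(7,150,80),(16,255,255)),("blue",(105,170,120),(125,255,255))):
        m=cv2.inRange(h,lo,hi)*roi
        k,_,st,ce=cv2.connectedComponentsWithStats(m)
        for i in range(1,k):
            if st[i,4]>8: print(n,name,st[i],ce[i].round(1), {z:ray(c,*ce[i],z/1000)[:2].round(4) for z in(22,56,74,36,43)})
E
```

```text
((497.4527282714844, 90.30998229980469), (223.2656707763672, 204.33065795898438), 14.639078140258789)
[[363.62366  160.94583 ]
 [415.26398  -36.751648]
 [631.2818    19.674133]
 [579.6415   217.37161 ]]
top green [212 201  27  27 360] [225.7 214. ] {22: array([0.5176, 0.0658]), 56: array([0.5133, 0.0629]), 74: array([0.511 , 0.0614]), 36: array([0.5158, 0.0646]), 43: array([0.515, 0.064])}
top red [198 227   6   4  22] [200.5 228.5] {22: array([0.4635, 0.1561]), 56: array([0.4604, 0.1513]), 74: array([0.4588, 0.1487]), 36: array([0.4623, 0.1541]), 43: array([0.4616, 0.1531])}
top orange [192 198   5   5  21] [194.  200.2] {22: array([0.5674, 0.1837]), 56: array([0.562 , 0.1782]), 74: array([0.5592, 0.1753]), 36: array([0.5652, 0.1814]), 43: array([0.5641, 0.1803])}
side green [244 224  25  18 205] [256.6 230.4] {22: array([0.5202, 0.0557]), 56: array([0.509 , 0.0874]), 74: array([0.5031, 0.1042]), 36: array([0.5156, 0.0688]), 43: array([0.5133, 0.0753])}
side green [243 239   9   3  18] [246.6 240.3] {22: array([0.5352, 0.1062]), 56: array([0.5235, 0.1362]), 74: array([0.5173, 0.152 ]), 36: array([0.5304, 0.1185]), 43: array([0.528 , 0.1247])}
side red [264 243   4   6  20] [265.6 245.3] {22: array([0.4731, 0.1069]), 56: array([0.4636, 0.1369]), 74: array([0.4585, 0.1527]), 36: array([0.4692, 0.1193]), 43: array([0.4672, 0.1254])}
side orange [227 247   5  11  34] [229.1 250.7] {22: array([0.5706, 0.1634]), 56: array([0.5577, 0.1914]), 74: array([0.5509, 0.2062]), 36: array([0.5653, 0.175 ]), 43: array([0.5626, 0.1807])}
```

Emit:
arm_command(
  motion=[
    {"slide":[0,0,0],"turn":[0,0,-0.24]},
    {"slide":[0,0,0],"turn":[0,0,-0.24]},
    {"slide":[0,0,0],"turn":[0,0,-0.24]},
    {"slide":[0,0,0],"turn":[0,0,-0.24]},
    {"slide":[0,0,0],"turn":[0,0,-0.24]},
  ],
  gripper=0,
  grip_force=20,
)

```text
t: 0.52
tool_pos: [0.2444, 0.5478, 0.4041]
orientation: [2.005, 2.418, -0.002]
force: [-0.0, -0.8, -0.7]
opening: 0.0646
```

```bash
cat > st.py <<'E'
from plant import robot
from scipy.spatial.transform import Rotation as R
import numpy as np
O=np.array([.5043,.0642]);yaw=np.radians(14.64)
try:
    O,yaw=np.load("fx.npy")[:2],np.load("fx.npy")[2]
except Exception: pass
def rep():
    s=robot.read_state();M=R.from_rotvec(s["orientation"]).as_matrix();p=s["tool_pos"]
    tip=p+M[:,2]*.186
    c,n=np.cos(yaw),np.sin(yaw);F=np.array([[c,n],[-n,c]])
    print("t",round(s["t"],2),"tip fixture mm",(F@(tip[:2]-O)*1000).round(1),"tip z",round(tip[2]*1000,1),"xaz-yaw-90 deg",round(np.degrees(np.arctan2(M[1,0],M[0,0])-yaw)-90,2),"zaxis",M[:,2].round(4),"F fix",(F@s["force"][:2]).round(2),s["force"][2].round(2),"open",round(s["opening"],4),"q",s["q"].round(2))
    return s,M,F
if __name__=="__main__": rep()
E
python3 st.py
```

```text
t 0.52 tip fixture mm [-129.4  533.4] tip z 218.1 xaz-yaw-90 deg -3.97 zaxis [-6.e-04 -1.e-03 -1.e+00] F fix [-0.19 -0.73] -0.67 open 0.0646 q [ 1.07  0.13  1.49  0.    1.52 -0.69]
```

Emit:
arm_command(
  motion=[
    {"slide":[0,0,0],"turn":[0,0,-0.139]},
    {"slide":[-0.1,0.01,0],"turn":[0,0,0]},
    {"slide":[-0.1,0.01,0],"turn":[0,0,0]},
    {"slide":[-0.1,0.01,0],"turn":[0,0,0]},
    {"slide":[-0.1,0.01,0],"turn":[0,0,0]},
  ],
)

```text
t: 0.93
tool_pos: [0.2995, 0.3953, 0.4039]
orientation: [1.926, 2.482, -0.002]
force: [0.2, -1.2, 0.1]
opening: 0.0309
```

Emit:
arm_command(
  motion=[
    {"slide":[-0.1,0.01,0],"turn":[0,0,0]},
    {"slide":[-0.1,0.01,0],"turn":[0,0,0]},
    {"slide":[-0.1,0.01,0],"turn":[0,0,0]},
    {"slide":[-0.1,0.01,0],"turn":[0,0,0]},
    {"slide":[-0.1,0.01,0],"turn":[0,0,0]},
  ],
)

```text
t: 1.35
tool_pos: [0.3683, 0.2061, 0.4045]
orientation: [-1.927, -2.481, 0.0]
force: [0.9, -0.2, -0.3]
opening: 0.0014
```

```bash
python3 st.py
```

```text
t 1.35 tip fixture mm [-95.7 171.7] tip z 218.5 xaz-yaw-90 deg -0.31 zaxis [-1.e-04 -1.e-04 -1.e+00] F fix [ 0.8  -0.41] -0.31 open 0.0014 q [ 0.39 -0.37  1.95 -0.    1.56 -1.43]
```

Emit:
arm_command(
  motion=[
    {"slide":[-0.1,0.01,0],"turn":[0,0,-0.01]},
    {"slide":[-0.1,0.01,0],"turn":[0,0,0]},
    {"slide":[-0.1,0.01,0],"turn":[0,0,0]},
    {"slide":[-0.09,0.01,0.05],"turn":[0,0,0]},
    {"slide":[0,0,0.1],"turn":[0,0,0]},
  ],
)

```text
t: 1.77
tool_pos: [0.4262, 0.0559, 0.3491]
orientation: [1.922, 2.473, 0.007]
force: [1.4, 1.5, -0.9]
opening: 0.0008
```

Emit:
arm_command(
  motion=[
    {"slide":[0,0,0.1],"turn":[0,0,0]},
    {"slide":[0,0,0],"turn":[0,0,0]},
    {"slide":[0,0,0],"turn":[0,0,0]},
    {"slide":[0,0,0],"turn":[0,0,0]},
    {"slide":[0,0,0],"turn":[0,0,0]},
  ],
)

```text
t: 2.18
tool_pos: [0.424, 0.0614, 0.3076]
orientation: [1.918, 2.484, 0.004]
force: [-0.3, 0.6, 0.9]
opening: 0.0002
```

```bash
python3 - <<'E'
from st import *
rep()
from h import *
for n in("side","top"):
    c=robot.read_camera(n);np.savez(n+"1.npz",**c)
    im=c["pixels"];im=im[195:300,205:310] if n=="side" else im[175:265,160:280]
    cv2.imwrite(f"pics/{n}1.png",cv2.resize(im,None,fx=5.7,fy=5.7,interpolation=cv2.INTER_CUBIC))
E
```

```text
t 2.18 tip fixture mm [-77.6  17.5] tip z 121.6 xaz-yaw-90 deg 0.01 zaxis [ 4.1e-03  1.0e-04 -1.0e+00] F fix [-0.13  0.66] 0.95 open 0.0002 q [ 0.02 -0.29  2.06  0.    1.36 -1.8 ]
```

View pics/side1.png

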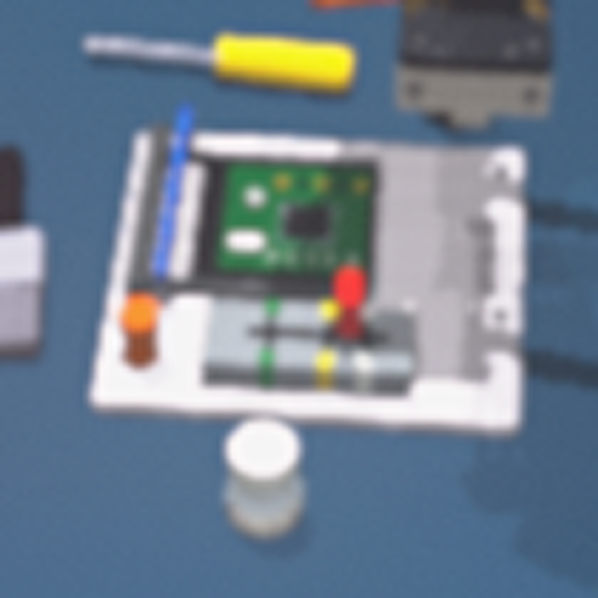

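View pics/top1.png

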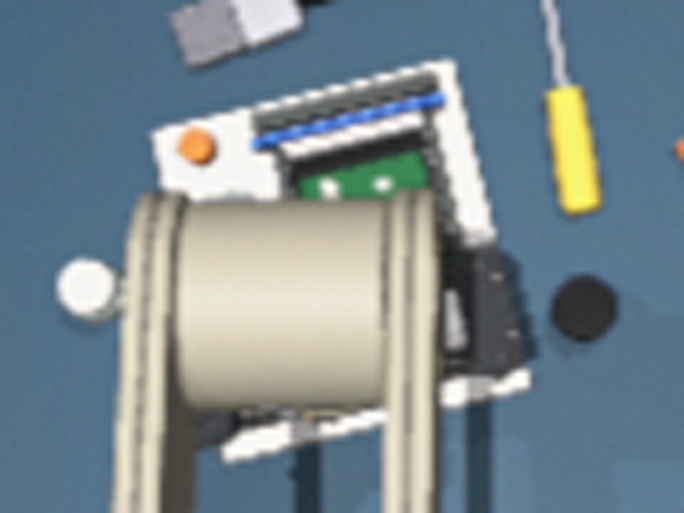

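Emit:
arm_command(
  motion=[
    {"slide":[-0.044,0,0.06],"turn":[0,0,0]},
    {"slide":[0,0,0.08],"turn":[0,0,0]},
    {"slide":[0,0,0.06],"turn":[0,0,0]},
    {"slide":[0,0,0.03],"turn":[0,0,0]},
    {"slide":[0,0,0],"turn":[0,0,0]},
  ],
)

```text
t: 2.7
tool_pos: [0.4265, 0.0442, 0.211]
orientation: [-1.919, -2.484, 0.003]
force: [0.0, -0.2, -0.1]
opening: 0.0009
```

```bash
python3 - <<'E'
from st import *
rep()
from h import *
n="side"
c=robot.read_camera(n);np.savez(n+"2.npz",**c)
im=c["pixels"];im=im[195:300,205:310]
cv2.imwrite(f"pics/{n}2.png",cv2.resize(im,None,fx=5.7,fy=5.7,interpolation=cv2.INTER_CUBIC))
rep()
# predicted pixel of tip centre and carrier features
def w(fx,fy,z):
    cc,s=np.cos(yaw),np.sin(yaw);return np.array([O[0]+(cc*fx-s*fy)/1e3,O[1]+(s*fx+cc*fy)/1e3,z/1e3])
for p in [(-37,45,22),(-37,-45,22),(-110,127,12),(110,127,12),(110,-73,12),(-30,107,74)]:
    print(p,((proj(c,w(*p))-[205,195])*5.7).round())
E
```

```text
t 2.7 tip fixture mm [-81.    0.5] tip z 25.0 xaz-yaw-90 deg -0.02 zaxis [-0.0034  0.     -1.    ] F fix [-0.02 -0.22] -0.06 open 0.0009 q [-0.02 -0.15  2.14 -0.    1.16 -1.84]
t 2.75 tip fixture mm [-79.8   0.2] tip z 26.7 xaz-yaw-90 deg -0.02 zaxis [-0.0013  0.     -1.    ] F fix [-0.43  0.18] 0.54 open 0.0004 q [-0.02 -0.15  2.13 -0.    1.16 -1.84]
(-37, 45, 22) [379. 283.]
(-37, -45, 22) [387. 165.]
(-110, 127, 12) [514. 422.]
(110, 127, 12) [ 87. 397.]
(110, -73, 12) [135. 131.]
(-30, 107, 74) [361. 302.]
```

View pics/side2.png

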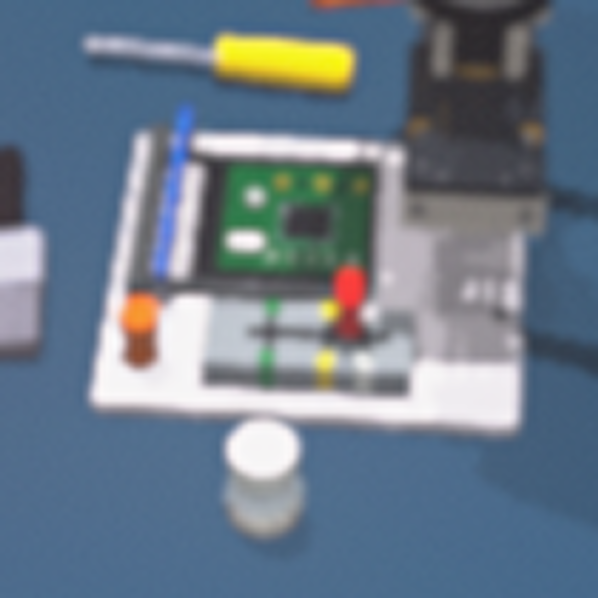

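```bash
python3 - <<'E'
from st import *
from h import *
c=dict(np.load("side2.npz"))
def w(fx,fy,z):
    cc,s=np.cos(yaw),np.sin(yaw);return np.array([O[0]+(cc*fx-s*fy)/1e3,O[1]+(s*fx+cc*fy)/1e3,z/1e3])
for p in [(-80,0,26),(-80,17,26),(-80,0,110),(-80,94,110),(-80,-94,110),(-80,0,212)]:
    print(p,((proj(c,w(*p))-[205,195])*5.7).round())
im=c["pixels"][60:320,160:420]
cv2.imwrite("pics/s2b.png",cv2.resize(im,None,fx=2.3,fy=2.3,interpolation=cv2.INTER_CUBIC))
E
```

```text
(-80, 0, 26) [462. 221.]
(-80, 17, 26) [461. 244.]
(-80, 0, 110) [468. 109.]
(-80, 94, 110) [463. 239.]
(-80, -94, 110) [472.  -7.]
(-80, 0, 212) [476. -40.]
```

View pics/s2b.png

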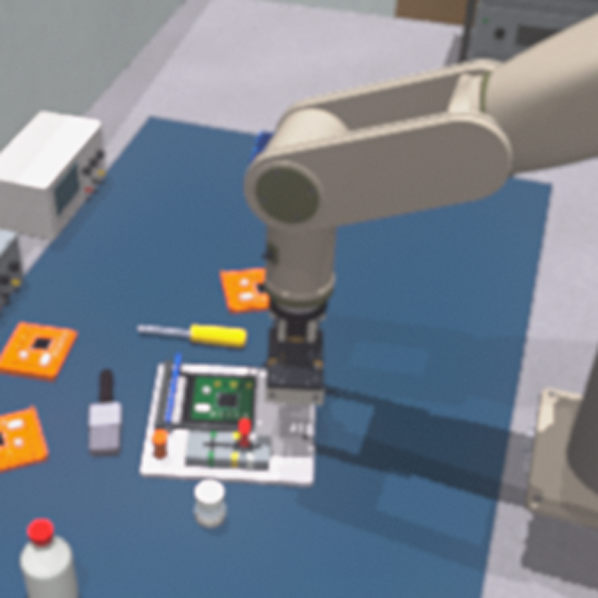

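Emit:
arm_command(
  motion=[
    {"slide":[0,0.03,0.026],"turn":[0,0,0]},
    {"slide":[0,0.03,0],"turn":[0,0,0]},
    {"slide":[0,0.01,0],"turn":[0,0,0]},
    {"slide":[0,0,0],"turn":[0,0,0]},
    {"slide":[0,0,0],"turn":[0,0,0]},
  ],
)

```text
t: 3.17
tool_pos: [0.4551, 0.0511, 0.2038]
orientation: [1.92, 2.485, 0.002]
force: [0.1, -0.1, 0.4]
opening: 0.0009
```

```bash
python3 st.py
```

```text
t 3.17 tip fixture mm [-50.5  -0.3] tip z 17.8 xaz-yaw-90 deg -0.02 zaxis [ 0.0019 -0.     -1.    ] F fix [ 0.06 -0.16] 0.38 open 0.0009 q [-0.   -0.05  2.06 -0.    1.13 -1.83]
```

Emit:
arm_command(
  motion=[
    {"slide":[0,0.012,0.004],"turn":[0,0,0]},
    {"slide":[0,0.012,0],"turn":[0,0,0]},
    {"slide":[0,0.012,0],"turn":[0,0,0]},
    {"slide":[0,0.012,0],"turn":[0,0,0]},
    {"slide":[0,0.008,0],"turn":[0,0,0]},
  ],
)

```text
t: 3.58
tool_pos: [0.4767, 0.0568, 0.2008]
orientation: [-1.921, -2.486, 0.0]
force: [-1.5, -0.6, 1.3]
opening: 0.0006
```

```bash
python3 - <<'E'
from st import *
rep()
from h import *
n="side"
c=robot.read_camera(n);np.savez(n+"3.npz",**c)
im=c["pixels"];im=im[195:300,205:310]
cv2.imwrite(f"pics/{n}3.png",cv2.resize(im,None,fx=5.7,fy=5.7,interpolation=cv2.INTER_CUBIC))
rep()
E
```

```text
t 3.58 tip fixture mm [-28.6  -0.2] tip z 14.8 xaz-yaw-90 deg -0.04 zaxis [-0. -0. -1.] F fix [-1.63 -0.17] 1.33 open 0.0006 q [ 0.01  0.01  2.   -0.    1.12 -1.81]
t 3.63 tip fixture mm [-28.1  -0.3] tip z 14.9 xaz-yaw-90 deg -0.05 zaxis [ 6.e-04  1.e-04 -1.e+00] F fix [ 0.26 -0.18] 0.35 open 0.0005 q [ 0.01  0.01  2.    0.    1.12 -1.81]
```

View pics/side3.png

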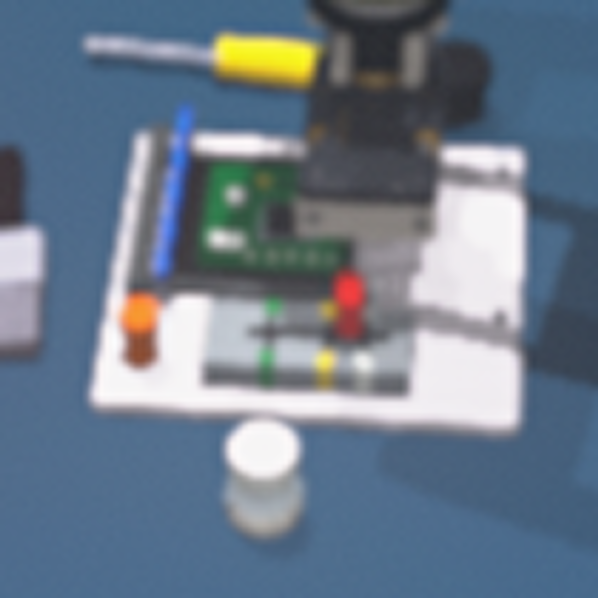

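The carrier has slid towards the bar: the near edge moved from about x=380 to 355 in the crop, and the lever has not moved. I carry on slowly.

Emit:
arm_command(
  motion=[
    {"slide":[0,0.006,0],"turn":[0,0,0]},
    {"slide":[0,0.006,0],"turn":[0,0,0]},
    {"slide":[0,0.005,0],"turn":[0,0,0]},
    {"slide":[0,0.003,0],"turn":[0,0,0]},
    {"slide":[0,0.0025,0],"turn":[0,0,0]},
  ],
)

```text
t: 4.05
tool_pos: [0.485, 0.0589, 0.2007]
orientation: [-1.921, -2.486, 0.0]
force: [-0.4, 0.0, -0.3]
opening: 0.0004
```

```bash
python3 st.py
```

```text
t 4.05 tip fixture mm [-20.   -0.2] tip z 14.7 xaz-yaw-90 deg -0.05 zaxis [-1.e-04  0.e+00 -1.e+00] F fix [-0.39  0.12] -0.31 open 0.0004 q [ 0.02  0.04  1.98  0.    1.12 -1.81]
```

Emit:
arm_command(
  motion=[
    {"slide":[0,0.0025,0],"turn":[0,0,0]},
    {"slide":[0,0.0025,0],"turn":[0,0,0]},
    {"slide":[0,0.0025,0],"turn":[0,0,0]},
    {"slide":[0,0.0025,0],"turn":[0,0,0]},
    {"slide":[0,0.0025,0],"turn":[0,0,0]},
  ],
)

```text
t: 4.47
tool_pos: [0.4877, 0.0597, 0.2]
orientation: [-1.918, -2.482, 0.009]
force: [-19.9, -5.2, 14.9]
opening: 0.0001
```

```bash
python3 st.py
```

```text
t 4.47 tip fixture mm [-18.6  -0.1] tip z 14.0 xaz-yaw-90 deg -0.03 zaxis [-0.0076 -0.0016 -1.    ] F fix [-20.59   0.04] 14.91 open 0.0001 q [ 0.02  0.05  1.97 -0.    1.13 -1.81]
```

20 N against the fence, with the tip at -18.6 mm where the geometry puts home. I back off, rise and look.

Emit:
arm_command(
  motion=[
    {"slide":[0,0,0],"turn":[0,0,0]},
    {"slide":[0,-0.015,0],"turn":[0,0,0]},
    {"slide":[0,-0.06,0],"turn":[0,0,0]},
    {"slide":[0,-0.08,0],"turn":[0,0,0]},
    {"slide":[0,0,-0.05],"turn":[0,0,0]},
  ],
)

```text
t: 4.88
tool_pos: [0.4211, 0.0441, 0.213]
orientation: [-1.913, -2.475, 0.017]
force: [-2.0, -0.4, -2.5]
opening: 0.0005
```

Emit:
arm_command(
  motion=[
    {"slide":[0,0,-0.1],"turn":[0,0,0]},
    {"slide":[0,0,-0.05],"turn":[0,0,0]},
    {"slide":[0,0,0],"turn":[0,0,0]},
    {"slide":[0,0,0],"turn":[0,0,0]},
    {"slide":[0,0,0],"turn":[0,0,0]},
  ],
)

```text
t: 5.3
tool_pos: [0.4296, 0.0446, 0.2803]
orientation: [1.921, 2.486, 0.0]
force: [-1.1, 0.6, -0.8]
opening: 0.0006
```

```bash
python3 - <<'E'
from st import *
rep()
from h import *
n="side"
c=robot.read_camera(n);np.savez(n+"4.npz",**c)
im=c["pixels"];im=im[195:300,205:310]
cv2.imwrite(f"pics/{n}4.png",cv2.resize(im,None,fx=5.7,fy=5.7,interpolation=cv2.INTER_CUBIC))
def w(fx,fy,z):
    cc,s=np.cos(yaw),np.sin(yaw);return np.array([O[0]+(cc*fx-s*fy)/1e3,O[1]+(s*fx+cc*fy)/1e3,z/1e3])
for p in [(-10,45,22),(-10,-45,22),(-10,25,22)]:
    print(p,((proj(c,w(*p))-[205,195])*5.7).round())
rep()
E
```

```text
t 5.3 tip fixture mm [-77.2  -0.1] tip z 94.3 xaz-yaw-90 deg -0.04 zaxis [ 2.e-04  1.e-04 -1.e+00] F fix [-0.89  0.83] -0.82 open 0.0006 q [-0.02 -0.24  2.08  0.    1.31 -1.84]
(-10, 45, 22) [329. 280.]
(-10, -45, 22) [339. 162.]
(-10, 25, 22) [331. 253.]
t 5.35 tip fixture mm [-77.8   0.1] tip z 93.6 xaz-yaw-90 deg -0.04 zaxis [-1.4e-03  1.0e-04 -1.0e+00] F fix [-0.29 -0.07] 1.36 open 0.0005 q [-0.02 -0.24  2.08  0.    1.31 -1.84]
```

View pics/side4.png

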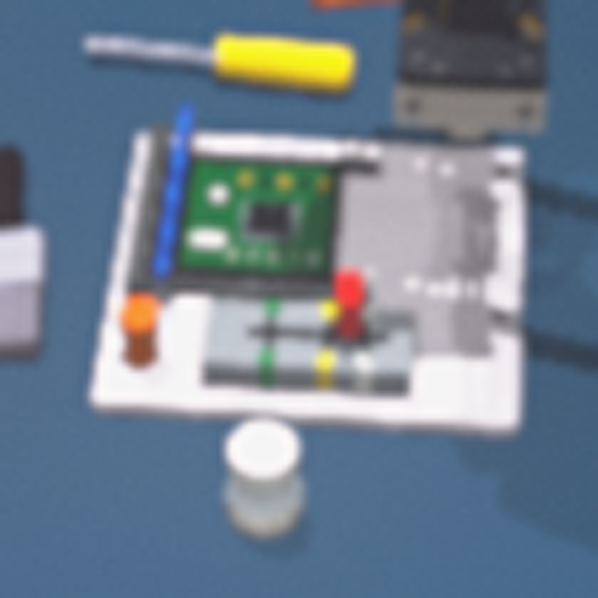

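The carrier is home: its edge in the crop, about (333..338), lies where -10 mm projects. Next I go to the lever line.

Emit:
arm_command(
  motion=[
    {"slide":[0.08,0,0],"turn":[0,0,0]},
    {"slide":[0.08,0,0],"turn":[0,0,0]},
    {"slide":[0.077,0,0.03],"turn":[0,0,0]},
    {"slide":[0,0,0.07],"turn":[0,0,0]},
    {"slide":[0,0,0.01],"turn":[0,0,0]},
  ],
)

```text
t: 5.77
tool_pos: [0.4031, 0.1371, 0.2318]
orientation: [-1.914, -2.485, 0.009]
force: [-0.8, -1.2, -1.1]
opening: 0.0005
```

Emit:
arm_command(
  motion=[
    {"slide":[0,0,0],"turn":[0,0,0]},
    {"slide":[0,0,0],"turn":[0,0,0]},
    {"slide":[0,0,0],"turn":[0,0,0]},
    {"slide":[0,0,0],"turn":[0,0,0]},
    {"slide":[0,0,0],"turn":[0,0,0]},
  ],
)

```text
t: 6.18
tool_pos: [0.4066, 0.1358, 0.2378]
orientation: [1.922, 2.483, 0.002]
force: [-1.0, 0.3, 0.3]
opening: 0.0004
```

```bash
python3 st.py
```

```text
t 6.18 tip fixture mm [-76.1  94. ] tip z 51.8 xaz-yaw-90 deg -0.12 zaxis [ 1.7e-03  3.0e-04 -1.0e+00] F fix [-0.87  0.56] 0.29 open 0.0004 q [ 0.2  -0.2   2.12 -0.    1.21 -1.62]
```

Emit:
arm_command(
  motion=[
    {"slide":[0.003,0.03,0.006],"turn":[0,0,0]},
    {"slide":[0,0.03,0],"turn":[0,0,0]},
    {"slide":[0,0.015,0],"turn":[0,0,0]},
    {"slide":[0,0.012,0],"turn":[0,0,0]},
    {"slide":[0,0.012,0],"turn":[0,0,0]},
  ],
)

```text
t: 6.6
tool_pos: [0.4443, 0.1473, 0.2346]
orientation: [1.922, 2.485, 0.0]
force: [0.4, -0.2, -0.6]
opening: 0.0003
```

```bash
python3 st.py
```

```text
t 6.6 tip fixture mm [-37.   95.6] tip z 48.6 xaz-yaw-90 deg -0.07 zaxis [ 2.e-04  0.e+00 -1.e+00] F fix [ 0.32 -0.34] -0.63 open 0.0003 q [ 0.21 -0.07  2.02 -0.    1.2  -1.61]
```

Emit:
arm_command(
  motion=[
    {"slide":[0,0.01,0],"turn":[0,0,0]},
    {"slide":[0,0.01,0],"turn":[0,0,0]},
    {"slide":[0,0.01,0],"turn":[0,0,0]},
    {"slide":[0,0.01,0],"turn":[0,0,0]},
    {"slide":[0,0.01,0],"turn":[0,0,0]},
  ],
)

```text
t: 7.02
tool_pos: [0.4625, 0.1523, 0.2339]
orientation: [-1.92, -2.484, 0.005]
force: [-9.6, -2.8, 7.0]
opening: 0.0005
```

```bash
python3 - <<'E'
from st import *
rep()
from h import *
n="side"
c=robot.read_camera(n);np.savez(n+"5.npz",**c)
im=c["pixels"];im=im[195:300,205:310]
cv2.imwrite(f"pics/{n}5.png",cv2.resize(im,None,fx=5.7,fy=5.7,interpolation=cv2.INTER_CUBIC))
E
```

```text
t 7.02 tip fixture mm [-19.   95.7] tip z 47.9 xaz-yaw-90 deg -0.04 zaxis [-0.0039 -0.0012 -1.    ] F fix [-9.98 -0.24] 7.0 open 0.0005 q [ 0.21 -0.02  1.97 -0.    1.2  -1.61]
```

View pics/side5.png

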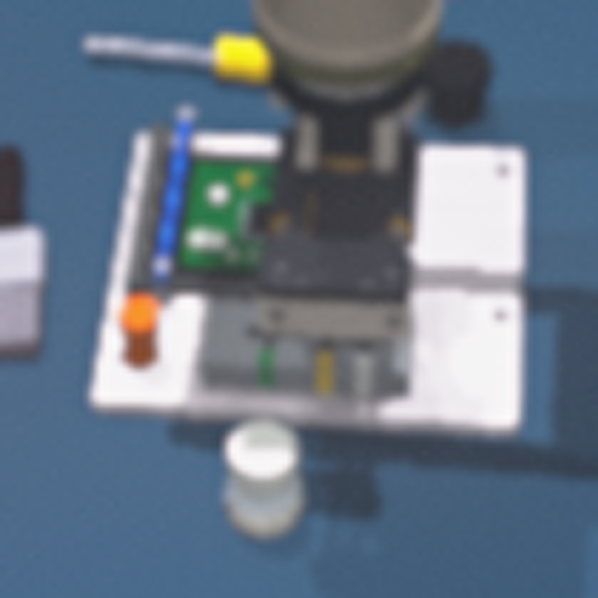

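The 10 N resistance means the lever is past the first detent and in the stiff stage; jar and vial have not moved. I carry on.

Emit:
arm_command(
  motion=[
    {"slide":[0,0.01,0],"turn":[0,0,0]},
    {"slide":[0,0.01,0],"turn":[0,0,0]},
    {"slide":[0,0.01,0],"turn":[0,0,0]},
    {"slide":[0,0.01,0],"turn":[0,0,0]},
    {"slide":[0,0.008,0],"turn":[0,0,0]},
  ],
)

```text
t: 7.48
tool_pos: [0.4809, 0.1571, 0.2337]
orientation: [-1.92, -2.484, 0.005]
force: [-8.8, -2.5, 6.7]
opening: -0.0001
```

```bash
python3 st.py
```

```text
t 7.48 tip fixture mm [ 0.1 95.8] tip z 47.7 xaz-yaw-90 deg -0.04 zaxis [-0.0042 -0.0012 -1.    ] F fix [-9.16 -0.14] 6.73 open -0.0001 q [ 0.21  0.03  1.91 -0.    1.2  -1.61]
```

Emit:
arm_command(
  motion=[
    {"slide":[0,0.004,0],"turn":[0,0,0]},
    {"slide":[0,0.003,0],"turn":[0,0,0]},
    {"slide":[0,0.0025,0],"turn":[0,0,0]},
    {"slide":[0,0.0025,0],"turn":[0,0,0]},
    {"slide":[0,0,0],"turn":[0,0,0]},
  ],
)

```text
t: 7.9
tool_pos: [0.4854, 0.1583, 0.2338]
orientation: [-1.919, -2.484, 0.006]
force: [-8.7, -2.6, 7.1]
opening: 0.0006
```

```bash
python3 st.py
```

```text
t 7.9 tip fixture mm [ 4.7 95.8] tip z 47.8 xaz-yaw-90 deg -0.04 zaxis [-0.0044 -0.0012 -1.    ] F fix [-9.09 -0.34] 7.1 open 0.0006 q [ 0.21  0.05  1.9  -0.    1.2  -1.61]
```

Still 9 N, so not at the stop yet. I go on in 1 mm steps until the force rises.

Emit:
arm_command(
  motion=[
    {"slide":[0,0.0025,0],"turn":[0,0,0]},
    {"slide":[0,0.0025,0],"turn":[0,0,0]},
    {"slide":[0,0.0025,0],"turn":[0,0,0]},
    {"slide":[0,0,0],"turn":[0,0,0]},
    {"slide":[0,0,0],"turn":[0,0,0]},
  ],
)

```text
t: 8.32
tool_pos: [0.4869, 0.1587, 0.2334]
orientation: [-1.917, -2.481, 0.012]
force: [-20.7, -6.3, 16.8]
opening: 0.0005
```

```bash
python3 st.py
```

```text
t 8.32 tip fixture mm [ 5.2 95.8] tip z 47.5 xaz-yaw-90 deg -0.03 zaxis [-0.0094 -0.0026 -1.    ] F fix [-21.66  -0.88] 16.81 open 0.0005 q [ 0.22  0.05  1.9  -0.    1.2  -1.61]
```

Hard stop: the force jumped to 22 N with the tip at +5.2 mm, which puts the face at about +13. I retreat back, then up and away.

Emit:
arm_command(
  motion=[
    {"slide":[0,0,0],"turn":[0,0,0]},
    {"slide":[0,-0.015,0],"turn":[0,0,0]},
    {"slide":[0,-0.08,0],"turn":[0,0,0]},
    {"slide":[0,-0.08,0],"turn":[0,0,0]},
    {"slide":[0,0,-0.08],"turn":[0,0,0]},
  ],
)

```text
t: 8.73
tool_pos: [0.41, 0.1393, 0.2528]
orientation: [-1.91, -2.471, 0.034]
force: [-2.9, 0.5, -3.0]
opening: 0.0005
```

Emit:
arm_command(
  motion=[
    {"slide":[0,0,-0.1],"turn":[0,0,0]},
    {"slide":[0,0,-0.1],"turn":[0,0,0]},
    {"slide":[0,0,-0.1],"turn":[0,0,0]},
    {"slide":[0.1,0,0],"turn":[0,0,0]},
    {"slide":[0.1,0,0],"turn":[0,0,0]},
  ],
)

```text
t: 9.15
tool_pos: [0.4029, 0.2189, 0.3906]
orientation: [1.925, 2.477, 0.011]
force: [-0.6, 0.9, -0.8]
opening: 0.0004
```

Emit:
arm_command(
  motion=[
    {"slide":[0.1,0,0],"turn":[0,0,0]},
    {"slide":[0.1,0,0],"turn":[0,0,0]},
    {"slide":[0.1,0,0],"turn":[0,0,0]},
    {"slide":[0.1,0,0],"turn":[0,0,0]},
    {"slide":[0.1,0,0],"turn":[0,0,0]},
  ],
)

```text
t: 9.57
tool_pos: [0.3502, 0.4147, 0.3865]
orientation: [1.921, 2.486, 0.002]
force: [0.4, 0.1, -0.5]
opening: 0.0005
```

Emit:
arm_command(
  motion=[
    {"slide":[0.1,0,0],"turn":[0,0,0]},
    {"slide":[0.1,0,0],"turn":[0,0,0]},
    {"slide":[0,0,0],"turn":[0,0,0]},
    {"slide":[0,0,0],"turn":[0,0,0]},
    {"slide":[0,0,0],"turn":[0,0,0]},
  ],
)

```text
t: 9.98
tool_pos: [0.3309, 0.49, 0.3859]
orientation: [1.92, 2.486, -0.001]
force: [0.2, -0.6, -0.4]
opening: 0.0007
```

```bash
python3 - <<'E'
from st import *
rep()
from h import *
im={}
for n in("side","top"):
    c=robot.read_camera(n);np.savez(n+"6.npz",**c)
    i=c["pixels"];i=i[195:300,205:310] if n=="side" else i[175:265,160:280]
    cv2.imwrite(f"pics/{n}6.png",cv2.resize(i,None,fx=5.7,fy=5.7,interpolation=cv2.INTER_CUBIC))
    h=cv2.cvtColor(c["pixels"],cv2.COLOR_BGR2HSV)
    roi=np.zeros(h.shape[:2],np.uint8)
    if n=="top": roi[175:265,160:252]=1
    else: roi[195:300,215:290]=1
    cc,s=np.cos(yaw),np.sin(yaw);F=np.array([[cc,s],[-s,cc]])
    for name,lo,hi,z in(("green",(45,90,40),(85,255,255),.022),("red",(0,170,80),(4,255,255),.068),("orange",(7,150,80),(16,255,255),.045)):
        m=cv2.inRange(h,lo,hi)*roi
        k,_,st,ce=cv2.connectedComponentsWithStats(m)
        for j in range(1,k):
            if st[j,4]>8: print(n,name,st[j,4],ce[j].round(1),(F@(ray(c,*ce[j],z)[:2]-O)*1000).round(1))
E
```

```text
t 9.98 tip fixture mm [-60.2 455.7] tip z 199.9 xaz-yaw-90 deg 0.0 zaxis [-1.e-04 -7.e-04 -1.e+00] F fix [ 0.06 -0.64] -0.4 open 0.0007 q [ 0.89  0.12  1.54 -0.    1.49 -0.94]
side green 114 [244.3 228.9] [ 52.5 -15.9]
side green 21 [240.  240.1] [61.1 33.3]
side red 22 [251.5 244.5] [19.8 91.7]
side orange 40 [229.1 251.5] [ 85.1 102.8]
top green 354 [224.8 208.5] [34.  -3.1]
top red 21 [197.9 217.5] [18.5 94.5]
top orange 21 [194.  200.2] [86.8 97. ]
```

View pics/side6.png

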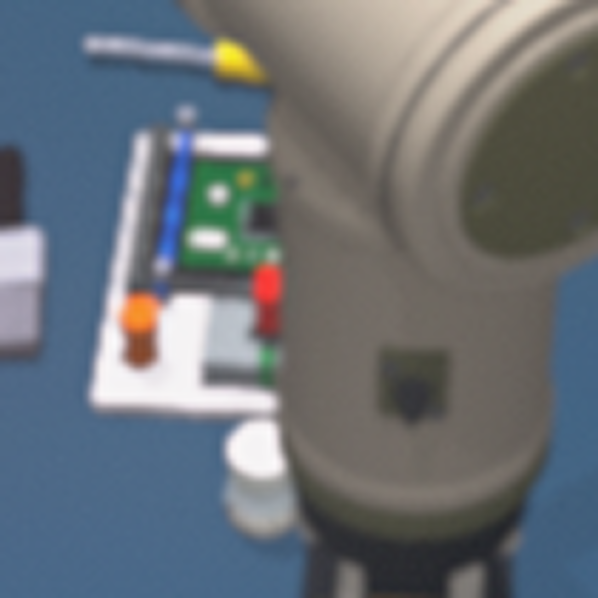

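View pics/top6.png

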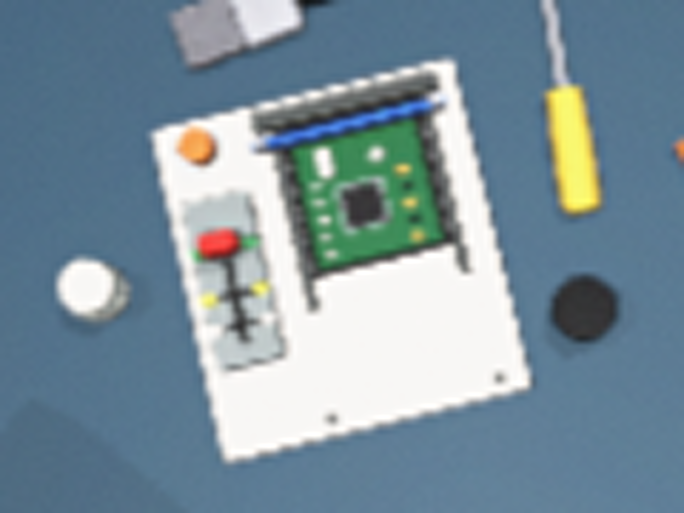

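```bash
python3 - <<'E'
from st import *
from h import *
cc,s=np.cos(yaw),np.sin(yaw);F=np.array([[cc,s],[-s,cc]])
for f,z,pts in(("top0",.022,[(355,352),(530,308)]),("top6",.022,[(313,275),(447,240)])):
    c=dict(np.load(f+".npz"));k=6.5 if f=="top0" else 5.7
    for u,v in pts: print(f,(F@(ray(c,(u+.5)/k-.5+160,(v+.5)/k-.5+175,z)[:2]-O)*1000).round(1))
a,b=[dict(np.load(f))["pixels"] for f in("top0.npz","top6.npz")]
d=(cv2.absdiff(a,b).max(2)>60).astype(np.uint8)
k,_,st,ce=cv2.connectedComponentsWithStats(d)
for i in range(1,k):
    if st[i,4]>12:print(st[i],ce[i].round())
E
```

```text
top0 [-29.  51.]
top0 [-28.5 -49.8]
top6 [-8.3 45.1]
top6 [ -7.  -43.3]
[208 191  30  15 200] [222. 199.]
[214 206  15   7  49] [222. 209.]
[195 215   8   6  36] [198. 217.]
[215 214  26  15 197] [227. 222.]
[197 226   8   6  35] [201. 229.]
[ 20 228  58  46 815] [ 50. 250.]
[ 76 245  26  20 172] [ 90. 252.]
[127 250   8  12  53] [131. 256.]
[   0  252   61   92 1467] [ 22. 296.]
[139 254  32  31 231] [155. 268.]
[113 259   6   6  20] [116. 262.]
[ 33 263  22  19 192] [ 43. 273.]
[111 271  13  10  48] [117. 275.]
[  26  275   85   53 1692] [ 66. 301.]
[102 278   5   8  19] [104. 282.]
[129 279  17   9  74] [138. 282.]
[161 286  62  38 418] [191. 305.]
[102 290  13   6  37] [108. 292.]
[132 299  68  55 840] [163. 326.]
[ 102  312   81   72 1189] [142. 350.]
[  67  321   96   63 1587] [112. 355.]
[225 321  11   7  29] [229. 324.]
[237 323   7   6  19] [240. 325.]
[  0 327  57  51 908] [ 20. 352.]
[ 39 329   8   9  28] [ 42. 333.]
[ 36 334   8   8  28] [ 40. 337.]
[263 343  10  15  35] [268. 349.]
[ 59 350   8   6  15] [ 63. 352.]
[240 350  14  13  34] [246. 355.]
[228 353   6  13  32] [231. 359.]
[185 357  15  20 105] [191. 366.]
[257 360  17  24 104] [267. 372.]
```

```bash
python3 -c "
from plant import robot
print(robot.close_job())"
```

```text
the job is handed in; nothing more can be done
None
```

The carrier with the green board is fully home against the fence, and the red lever is at its second stop. The job is handed in, at about 10 s on the robot clock; it reported no verdict.

- **Carrier:** I pushed it with closed fingertips until it met the fence at 20 N, with the tip at fixture x = -18.6 mm. In the last top picture its near edge reads about -7 to -8 mm, against -10 mm expected at home. That 2–3 mm difference is about the camera calibration error. The firm 20 N stop backs up that it is home.
- **Lever:** I pushed it past the yellow mark, through steady 9–10 N resistance, to a hard stop at 22 N. The camera puts its face at about +12 to +13 mm, against +13 mm, and it stands at the green mark.
- **Clamp bar:** The blue bar looks sunk and lies across the board's far edge; I did not measure its height.
- **Bystanders:** Comparing the first and last top pictures, only the carrier and lever moved, apart from the arm and its shadow. The vial reads the same pixel as at the start. The arm's shadow crosses the blue spare carrier, so that one is not confirmed by picture, though the fingers never went below about 0.2 m near it.
- **Arm:** It finished about 0.4 m clear of the fixture, with no contact force.

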